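# Load a sample tin into the gravity dispenser along its fence

### The arm

A 7-joint arm with a two-finger parallel gripper is mounted at the origin on the work surface; the furniture and walls round the work are solid. World frame = base frame: x ahead of the robot, y to its left, z up, the work surface at z = 0. Lengths are in m, angles in rad, forces in N, time in s.
With the tool pointing down it reaches from about 0.4 to 0.925 m from the base axis. Payload 4.1 kg.
Tool frame: the origin (TCP) lies at the very end of the fingers, on their centre line; the grasp point (between the pads) lies 19 mm behind it; z points along the fingers, y is the line along which they close (so a half turn about z gives the same grasp; the last joint's range is limited). The gripper opens to 85 mm and grips with 20 to 120 N. Pads are 22 mm wide; open, the fingers measure 114 mm over their backs; the gripper's body (76 mm by 85 mm) begins 54 mm behind the grasp point. The pads swing forward as they close: fully open they stand 13 mm farther back than shut.
Start: joints at [1.101, 0.398, 0.045, 1.537, -0.019, 1.207, -0.051], TCP at [0.236, -0.606, 0.231] pointing down, gripper open.
Joint ranges: [-2.82, 2.82], [-0.49, 2.23], [-1.37, 1.46], [0, 2.46], [-1.36, 4.5], [0.23, 2], [-2.94, 2.94]. Speed limits (rad/s): [2.57, 2.57, 3.14, 3.14, 3.14, 3.14, 3.14].

### API

Orientations are given as a rotation vector (axis times angle).
In Python, from workcell import robot gives the robot as it stands.
- The arm moves only by the shell command python3 drive.py 'ROWS'. ROWS is a JSON list of rows, 1 to 10 of them, each of 7 numbers: a rotation vector rx, ry, rz in rad, then dx, dy, dz in m, then the finger opening in m; each row shifts and turns the commanded pose from where the row before left it, along the tool's axes as they then stand; what a row does not reach is not made up. A row lasts 1/8 s, in which the tool goes at most 0.0625 m and 0.188 rad, less where a joint would pass 70% of its speed; a pose out of reach is approached as far as the arm can. The fingers move at their own pace and stop on an object; the grip force is fixed at half the most. Time passes only in rows, so rows that do not move let the fingers close. It prints the time, the measured TCP pose, the force, the opening and the grip force at its end.
- robot.get_state(): the state, without advancing time (a new reading comes with each control period).
- robot.read_camera(name): name is "scene" or "top" or "wrist"; returns the picture (384x512x3 uint8, blue, green, red); there is no depth.
- robot.calibration(name): a dict with "K" (3x3 intrinsics, pixels), "k1" (the pictures are not rectified: a ray, as slopes to the right and down, at radius r is drawn at 1 + k1 r^2 times it, then the intrinsics apply), "cam_to_world" (4x4, takes a point from camera to world coordinates). Camera axes: x right, y up, looking along -z (the intrinsics and any distortion apply to the point x, -y, -z); pixel columns grow to the right and rows downward; lengths in m; the calibration is good to about 2 mm. A picture is of the moment at which its call begins: read the wrist's pose just before it. calibration takes no time and is no camera call; for the wrist camera it gives the pose at the moment of the call.
- robot.finish_job(): hands the job in; it is judged then, once.
The state is a dict: "time": time; "joint_positions": joint angles; "qvel": joint speeds; "effort": joint torques, N m; "eef_pos": TCP position; "eef_rot": TCP orientation; "ft_force": force on the tool from outside, world axes, zero at the start; "wrist_torque": the same for the moment, N m; "finger_gap": finger opening in m; "gripper_force": force on a finger pad.
Only numpy, scipy, OpenCV 4.12 (cv2) and the standard library are available. Lean on these libraries where they do the work, as an engineer would, in place of code of your own. Each camera call takes 0.05 s, during which the arm holds its last target. There are 200 camera calls.

### The job

The green-banded sample tin lies loose and askew on the top deck of the tin dispenser. Gently slide it end-on against the tall wooden fence until it lies flush and square to it, then, without lifting it or forcing it, roll it along the fence, still lying against it, under the hood and through the sprung orange gate, so that it drops into the chute and comes to rest lying at the outlet below. Leave the other things on the bench as they are.

Things in the scene. Friction and masses are not known exactly. Their poses are not given: they have to be found in the camera images.
- tin: Sample tin with a green band: closed steel cylinder, diameter 90 mm, length 100 mm, 0.3 to 0.55 kg, lying on its side on the deck, free to roll; too thick to grip, so pushed with the fingers. Origin at the middle of its axis, 45 mm above the deck. Its y axis is the cylinder's axis and stays level; x and z turn as it rolls.
- dispenser: Fixed wooden dispenser, 380 mm long, origin on the bench below its middle; x is the feeding direction, y left, z up. Level deck with dark rubber top (a tin coasts little on it): surface at z = 155 mm, x from -140 to 60 mm, y from -104 to 56 mm, with 8 mm high lips along its front end and its open right side. Tin flush at the fence: tin centre at y = 6 mm, tin axis along y.
- fence (a point): On the fence's face at dispenser x = 0, y = 56, z = 200 mm (axes as the dispenser). The fence is the upright plywood wall along the left of the deck, 80 mm higher than the deck (125 mm beyond x = 50 mm), along the dispenser's whole length.
- hood_edge (a point): Middle of the front edge of the clear hood (a round 8 mm bar), at dispenser x = 32, y = 0, z = 284 mm. From here the hood covers deck and slot to the back wall; its underside is 125 mm above the deck. An upright gripper meets this edge before the tin is home; a gripper tilted 40 to 45 degrees, fingers pointing forward and down, reaches in below it.
- deck_edge (a point): Middle of the deck's far edge (dispenser x = 60, y = 6, z = 155 mm). The tin falls once its centre is 10 to 25 mm past it (the gate holds it up a little), into a slot that ends at a wall at x = 173 mm. From x = 50 mm backwards a right cheek (inner face y = -52 mm) makes a throat 108 mm wide.
- outlet (a point): Where the tin's centre comes to rest (dispenser x = -138, y = 2, z = 64 mm), against a stop 50 mm high at the low front end of the ramp, which runs from the slot back under the deck; the tin rolls here by itself in about 2 s.
- gate (a joint): Sprung orange flap, 81 mm long, hanging from a level axle at dispenser x = 55 mm, 120 mm above the deck. Swings only in the feeding direction: 0 hanging, 1.5 rad most. Its spring (0.06 N m/rad) and its rubbing resist the tin with several newtons and push it back, so keep pushing until the tin drops. The tin opens it; it shuts by itself.
- spare_tin: Like the tin but with a blue band, standing upright on the bench right of the dispenser; origin at the centre of its underside. Leave alone.
- beaker: Small clear beaker, 55x61x68 mm, on the bench right of the dispenser; origin at the centre of its underside. Leave alone.
- bottle: White wash bottle with red cap, 63x95x197 mm, on the bench beyond the sink; origin at the centre of its underside. Leave alone.

How it is judged:
By the outcome, as a careful person would: the job done as asked, in the order asked, and still so for the second after the job is handed in, with the robot touching nothing.
It also fails if it takes over 64 s, if anything falls off the work surface, if the arm or the gripper's body presses on something with over 40 N, if the wrist force passes 120 N, or if a joint passes its speed limit or range.

## Working session

There is one attempt and no reset: what is moved stays moved. The work goes in short steps, Python scripts to look and compute and a shell command to move; the robot and the scene stay as the last step left them, time stands still between calls to the robot, and variables do not carry over. Pictures are saved under pics/ and viewed, at most 10 in all, crops included, and the job is handed in when it is done.

```bash
ls; mkdir -p pics; python3 - <<'E'
from workcell import robot
import cv2,numpy as np
s=robot.get_state();print(s['time'],s['eef_pos'],s['eef_rot'],s['finger_gap'],s['ft_force'])
for n in("scene","top"):
    im=robot.read_camera(n);cv2.imwrite(f'pics/{n}0.png',im)
    c=robot.calibration(n);print(n,c)
a=cv2.imread('pics/scene0.png');b=cv2.imread('pics/top0.png')
cv2.imwrite('pics/s0.png',cv2.resize(a,(768,576)));cv2.imwrite('pics/t0.png',cv2.resize(b,(768,576)))
E
```

```text
drive.py
pics
workcell.py
0.0 [ 0.23534164 -0.60521049  0.23024744] [-3.08580829e+00 -5.78942942e-01  7.40600745e-04] 0.08551925324251054 [ 0.09992209  0.76920312 -0.88143675]
scene {'K': array([[413.47840474,   0.        , 255.15965331],
       [  0.        , 413.47840474, 201.51038603],
       [  0.        ,   0.        ,   1.        ]]), 'k1': -0.02833133489471276, 'cam_to_world': array([[-0.74366384,  0.3365243 , -0.57768113, -0.34721971],
       [-0.66855208, -0.37624981,  0.64146254,  0.67723269],
       [-0.00148468,  0.86324242,  0.5047874 ,  0.90476541],
       [ 0.        ,  0.        ,  0.        ,  1.        ]])}
top {'K': array([[386.68706481,   0.        , 258.75723972],
       [  0.        , 386.68706481, 192.08467963],
       [  0.        ,   0.        ,   1.        ]]), 'k1': -0.036084653775588366, 'cam_to_world': array([[ 1.34389133e-01,  9.68763219e-01, -2.08416379e-01,
         2.90480978e-01],
       [-9.90928599e-01,  1.31325689e-01, -2.85320126e-02,
        -2.75838279e-01],
       [-2.70339842e-04,  2.10360143e-01,  9.77623924e-01,
         1.21517864e+00],
       [ 0.00000000e+00,  0.00000000e+00,  0.00000000e+00,
         1.00000000e+00]])}
```

View pics/s0.png

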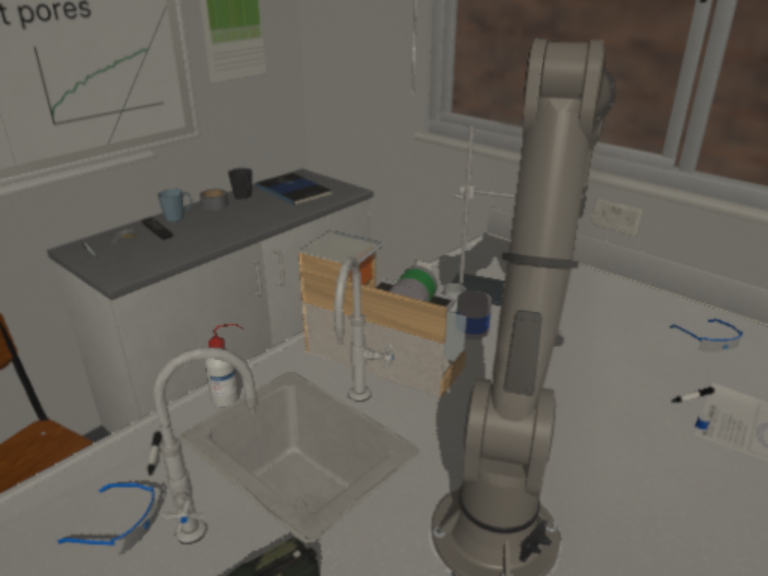

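View pics/t0.png

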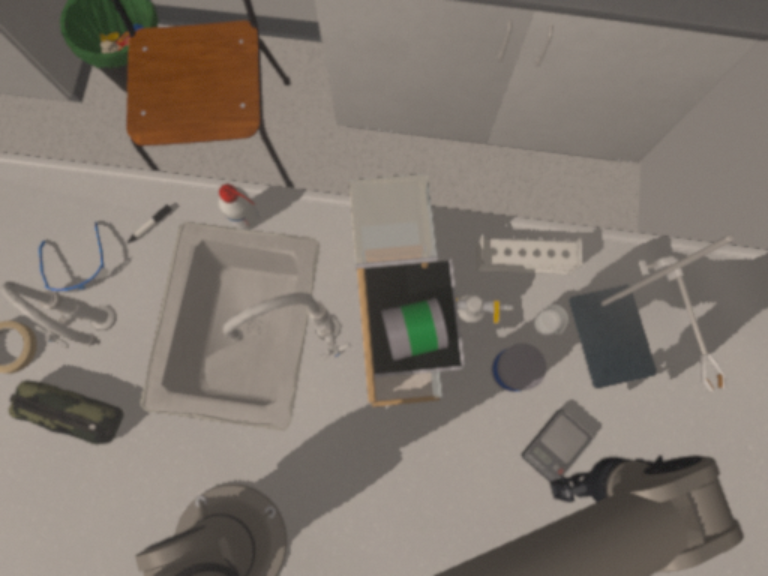

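The top view shows the dispenser feeding away from the robot. The fence is at columns 362-372, the deck covers (362-460, 262-372) and the tin is near (417,330), slightly askew. Next I'll enlarge the dispenser.

```bash
python3 - <<'E'
import cv2
a=cv2.imread('pics/scene0.png');b=cv2.imread('pics/top0.png')
A=cv2.resize(a[145:270,190:340],None,fx=5,fy=4.8*5/4.8,interpolation=cv2.INTER_CUBIC)[:600]
B=cv2.resize(b[110:280,220:350],None,fx=3.5,fy=3.5,interpolation=cv2.INTER_CUBIC)
cv2.imwrite('pics/s1.png',cv2.resize(a[150:265,190:340],(750,575),interpolation=cv2.INTER_CUBIC));cv2.imwrite('pics/t1.png',B)
E
```

```text
(no output)
```

View pics/t1.png

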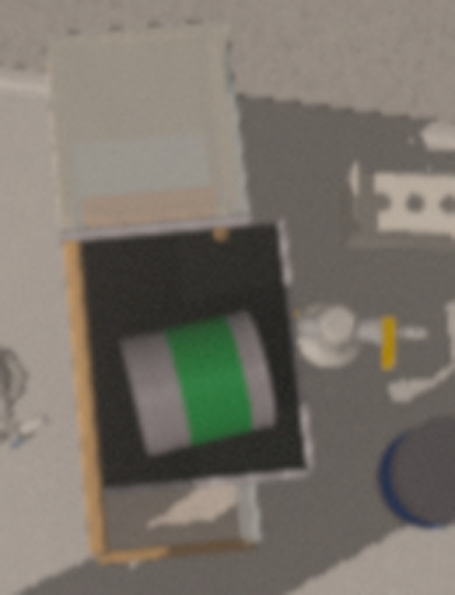

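View pics/s1.png

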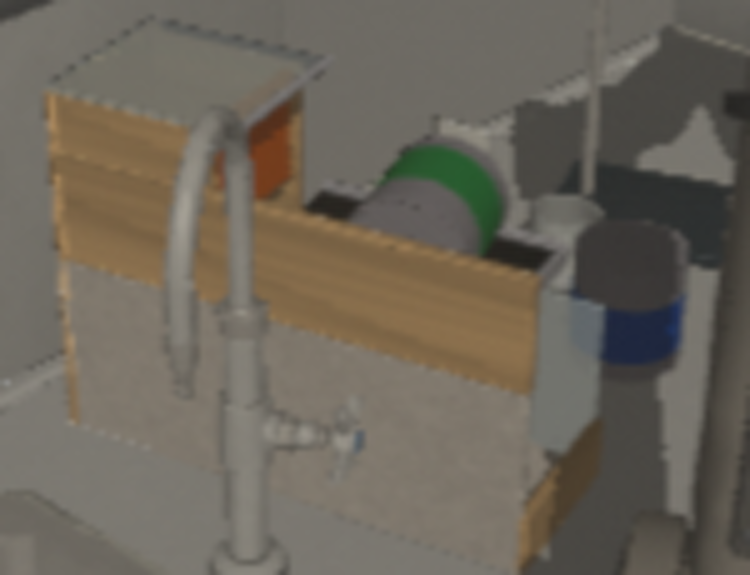

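The crops give pixel points for the fit. In the top view, the hood bar runs (65,235) to (250,217), the deck's front corners are near (105,485) and (305,466), and the tin corners are (122,342), (245,312), (273,425) and (152,455). The scene view shows the fence's outer corners. A grey tap fixture stands at the deck's right side. Next I'll fit the poses.

```bash
cat > h.py <<'E'
import numpy as np,cv2
from workcell import robot
from scipy.optimize import least_squares
from scipy.spatial.transform import Rotation as R
CAL={n:robot.calibration(n) for n in("scene","top")}
def proj(c,P):
    T=np.linalg.inv(c["cam_to_world"]);p=np.atleast_2d(P)@T[:3,:3].T+T[:3,3]
    s=np.c_[p[:,0],-p[:,1]]/-p[:,2:];s=s*(1+c["k1"]*(s**2).sum(1,keepdims=True))
    return s@c["K"][:2,:2].T+c["K"][:2,2]
def W(d,P): # d=(x,y,yaw)
    return np.atleast_2d(P)@R.from_euler('z',d[2]).as_matrix().T+[d[0],d[1],0]
def tinhull(c,t,z=.2):
    a=np.linspace(0,2*np.pi,90);
    P=np.concatenate([np.c_[.045*np.cos(a),0*a+s,.045*np.sin(a)+z] for s in(-.05,.05)])
    return cv2.convexHull(proj(c,W(t,P)).astype(np.float32))
def tinres(c,t,m,z=.2):
    H=tinhull(c,t,z);return [cv2.pointPolygonTest(H,(float(u),float(v)),True) for u,v in m]
E
python3 - <<'E'
from h import *
U=lambda a,o,f:(np.array(a,float)+.5)/f-.5+o
top=U([(104,549),(157,226),(105,485),(302,466)],[220,110],3.5)
def tp(t):return [(-.19,.056,.235),(.032,0,.284),(-.14,.056,.155),(-.14,-.104,.163)]
sc=U([(540,278),(48,95),(75,420),(520,572)],[190,150],5)
def sp(t):y=.056+t;return [(-.19,y,.235),(.19,y,.28),(.19,y,0),(-.19,y,0)]
f=lambda p:np.r_[(proj(CAL['top'],W(p,tp(p[3])))-top).ravel(),(proj(CAL['scene'],W(p,sp(p[3])))-sc).ravel()]
r=least_squares(f,[.5,-.25,0,.012],loss='soft_l1');d=r.x
print('disp',d);print(f(d).reshape(-1,2).round(1))
mt=U([(122,342),(245,312),(273,425),(152,455),(183,327),(212,440)],[220,110],3.5)
ms=U([(430,139),(500,190),(490,237),(355,213),(390,172)],[190,150],5)
g=lambda t:np.r_[tinres(CAL['top'],t,mt),tinres(CAL['scene'],t,ms)]
q=least_squares(g,[d[0]-.03,d[1],d[2]+.1],diff_step=1e-3,loss='soft_l1');t=q.x
print('tin',t,g(t).round(1));print('tin in disp',R.from_euler('z',-d[2]).apply([t[0]-d[0],t[1]-d[1],0]),np.degrees(t[2]-d[2]))
s=robot.get_state();M=R.from_rotvec(s['eef_rot']).as_matrix();print(M.round(3))
E
```

```text
disp [ 0.50481149 -0.26307125  0.22172767  0.00402278]
[[ 0.2  0.5]
 [-0.3 -0.1]
 [-0.9  0.8]
 [ 1.6  0.8]
 [-0.6 -0.3]
 [-1.  -1.8]
 [-1.2 -0.8]
 [ 0.  -0.6]]
tin [ 0.4402471  -0.29987392  0.35083911] [ 1.   0.1  0.4 -0.2  0.5  0.3  0.5  1.7  1.   0.3  0.6]
tin in disp [-0.07107726 -0.021703    0.        ] 7.397540354247051
[[ 0.932  0.362 -0.001]
 [ 0.362 -0.932  0.002]
 [-0.    -0.002 -1.   ]]
```

```bash
python3 drive.py '[[0,0,-0.178,0,0,-0.016,0.045],[0,0,-0.178,0,0,-0.016,0.045],[0,0,-0.178,0,0,-0.016,0.045],[0,0,-0.178,0,0,-0.016,0.045],[0,0,-0.178,0,0,-0.016,0.045],[0,0,-0.178,0,0,-0.016,0.045],[0,0,-0.178,0,0,-0.016,0.045],[0,0,-0.178,0,0,-0.016,0.045]]'
python3 - <<'E'
from h import *
s=robot.get_state();M=R.from_rotvec(s['eef_rot']).as_matrix();print(M.round(3))
print(M.T@(np.array([.4585,-.376,.36])-s['eef_pos']))
c=robot.calibration('wrist');print(M.T@(c['cam_to_world'][:3,3]-s['eef_pos']),(M.T@c['cam_to_world'][:3,:3]).round(2))
E
```

```text
time: 1.1
eef_pos: [0.2354, -0.6056, 0.3592]
eef_rot: [-1.951, -2.461, -0.001]
ft_force: [-0.3, 0.6, -0.2]
finger_gap: 0.0446
gripper_force: 0.0
[[-0.228  0.974 -0.   ]
 [ 0.974  0.228  0.001]
 [ 0.001 -0.    -1.   ]]
[ 0.17267313  0.26954688 -0.00065779]
[ 6.61866822e-02  1.28101972e-04 -1.41892698e-01] [[-0.    0.96  0.26]
 [ 1.    0.   -0.  ]
 [-0.    0.26 -0.96]]
```

```bash
python3 drive.py '[[0,0,0,0.025,0.045,-0.01,0.045],[0,0,0,0.025,0.045,-0.01,0.045],[0,0,0,0.025,0.045,-0.01,0.045],[0,0,0,0.025,0.045,0,0.045],[0,0,0,0.025,0.045,0,0.045],[0,0,0,0.025,0.045,0,0.045],[0,0,0,0,0,0,0.045],[0,0,0,0,0,0,0.045]]'
python3 - <<'E'
from h import *
import pickle
c=robot.calibration('wrist');im=robot.read_camera('wrist');pickle.dump(c,open('w1.pkl','wb'))
cv2.imwrite('pics/w1.png',im);cv2.imwrite('pics/w1b.png',cv2.resize(im,(768,576),interpolation=cv2.INTER_CUBIC))
E
```

```text
time: 2.1
eef_pos: [0.4649, -0.4, 0.3888]
eef_rot: [-1.959, -2.455, 0.002]
ft_force: [-0.1, -0.7, -0.0]
finger_gap: 0.0446
gripper_force: 0.0
```

View pics/w1b.png

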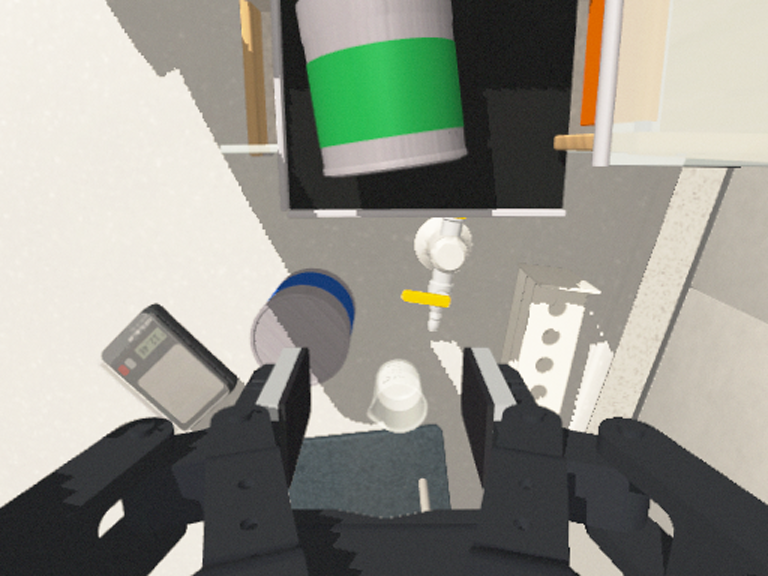

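The wrist view is clear. The tin's right end runs (325,172) to (465,152), the deck lip's inner edge is at v=209 from u=288 to 565, the hood bar is at u of about 603, and the low tap (447,245) stands right of the lip. Next I'll refine the fit with it.

```bash
python3 - <<'E'
from h import *
import pickle
c=pickle.load(open('w1.pkl','rb'))
w=lambda a:(np.array(a,float)+.5)/1.5-.5
U=lambda a,o,f:(np.array(a,float)+.5)/f-.5+o
top=U([(104,549),(157,226)],[220,110],3.5)
sc=U([(540,278),(48,95),(75,420),(520,572)],[190,150],5)
b=w([(613,5),(603,150)]);cn=w([(288,209),(565,210)])
def f(p,full=False):
    a=proj(c,W(p,[(-.14,-.104,.155),(-.14,-.104,.163),(.06,-.104,.155),(.06,-.104,.163),(.032,-.05,.284),(.032,.05,.284)]))
    n=a[5]-a[4];n=np.array([-n[1],n[0]])/np.hypot(*n)
    wr=np.r_[a[0,0]-cn[0,0],a[1,1]-cn[0,1],a[2,0]-cn[1,0],a[3,1]-cn[1,1],(b-a[4])@n]
    t=(proj(CAL['top'],W(p,[(-.19,.056,.235),(.032,0,.284)]))-top).ravel()
    y=.056+p[3];s=(proj(CAL['scene'],W(p,[(-.19,y,.235),(.19,y,.28),(.19,y,0),(-.19,y,0)]))-sc).ravel()
    return np.r_[wr,t,s]
r=least_squares(f,[.5,-.26,.22,.012],loss='soft_l1');d=r.x;print('disp',d,f(d).round(1))
mt=U([(122,342),(245,312),(273,425),(152,455),(183,327),(212,440)],[220,110],3.5)
ms=U([(430,139),(500,190),(490,237),(390,172)],[190,150],5)
mw=w([(325,172),(465,152),(312,95),(459,80),(345,176),(395,170),(440,162)])
def g(t):return np.r_[tinres(c,t,mw),tinres(CAL['top'],t,mt),tinres(CAL['scene'],t,ms)]
for k in (0,1):
    gg=g if k==0 else (lambda t:np.array(tinres(c,t,mw)))
    t=least_squares(gg,[.44,-.3,.35],diff_step=1e-3,loss='soft_l1').x
    print('tin',t,gg(t).round(1),R.from_euler('z',-d[2]).apply([t[0]-d[0],t[1]-d[1],0]),np.degrees(t[2]-d[2]))
np.save('d.npy',d)
E
```

```text
disp [ 0.50455834 -0.26253486  0.22445955  0.00384583] [ 0.4  0.4 -1.5 -0.4 -0.6  0.6  0.2  0.6 -0.5  0.  -0.5 -0.3 -1.  -1.7
 -1.3 -0.6  0.1 -0.6]
tin [ 0.44123835 -0.30040698  0.36400128] [ 1.1  1.3  1.   0.3 -0.  -0.2  0.4  0.9  0.6  0.2 -0.3  0.8 -0.   0.7
  1.5  0.8  0.9] [-0.07016114 -0.02282834  0.        ] 7.9951523614776985
tin [ 0.44141603 -0.29993478  0.33412564] [ 1.8  0.2  0.7  0.5 -1.5 -0.7  0.8] [-0.06988282 -0.02240754  0.        ] 6.283404416992513
```

```bash
cat >> h.py <<'E'
import os
D=np.array([.50455834,-.26253486,.22445955])
def todisp(p):return R.from_euler('z',-D[2]).apply(np.array(p)-[D[0],D[1],0])
def go(Pd,Rd):
    s=robot.get_state();M=R.from_rotvec(s['eef_rot']);Rw=R.from_euler('z',D[2])*Rd
    print('t',s['time'],'disp pos',todisp(s['eef_pos']).round(4),'F',R.from_euler('z',-D[2]).apply(s['ft_force']).round(1))
    print('rot tool',(M.inv()*Rw).as_rotvec().round(4),'d tool',M.inv().apply(W(D,Pd)[0]-s['eef_pos']).round(4),'d in final axes',Rw.inv().apply(W(D,Pd)[0]-s['eef_pos']).round(4))
SIDE=R.from_matrix(np.array([[0,1,0],[1,0,0],[0,0,-1.]]))      # tool x=disp y, y=disp x
def TILT(deg): 
    a=np.radians(deg);return R.from_euler('y',-a)*R.from_matrix(np.diag([1,-1,-1.]))
E
python3 -c "
from h import *
print(TILT(42).as_matrix().round(2));go([-.067,-.102,.185],SIDE)"
```

```text
[[ 0.74  0.    0.67]
 [ 0.   -1.    0.  ]
 [ 0.67  0.   -0.74]]
t 2.15 disp pos [-0.07   -0.1258  0.3889] F [0.1 0.2 0.3]
rot tool [-0.0014  0.0002 -0.0025] d tool [0.0239 0.0033 0.2039] d in final axes [0.0238 0.003  0.2039]
```

```bash
python3 drive.py '[[0,0,-0.003,0.012,0.003,0.04,0.045],[0,0,0,0.012,0,0.04,0.045],[0,0,0,0,0,0.04,0.045],[0,0,0,0,0,0.04,0.045],[0,0,0,0,0,0.025,0.045],[0,0,0,0,0,0.019,0.045],[0,0,0,0,0,0,0.045],[0,0,0,0,0,0,0.045]]'
python3 -c "
from h import *
go([-.067,-.055,.185],SIDE)
im=robot.read_camera('wrist');cv2.imwrite('pics/w2b.png',cv2.resize(im,(640,480)))"
```

```text
time: 3.15
eef_pos: [0.4635, -0.3764, 0.1865]
eef_rot: [1.955, 2.456, -0.0]
ft_force: [-0.1, 0.4, 0.1]
finger_gap: 0.045
gripper_force: 0.0
t 3.15 disp pos [-0.0654 -0.1019  0.1865] F [0.  0.4 0.1]
rot tool [0.0013 0.0017 0.0019] d tool [ 0.0469 -0.0016  0.0014] d in final axes [ 0.0469 -0.0016  0.0015]
```

View pics/w2b.png

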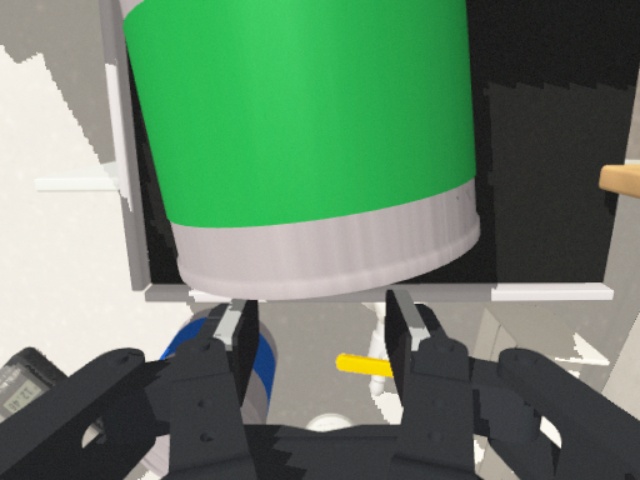

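The fingers straddle the centre of the tin's end face (u 180-480) with a small gap. I'll push gently toward the fence.

```bash
python3 drive.py '[[0,0,0.002,0.005,0,0,0.045],[0,0,0,0.005,0,0,0.045],[0,0,0,0.005,0,0,0.045],[0,0,0,0.005,0,0,0.045],[0,0,0,0.005,0,0,0.045],[0,0,0,0.004,0,0,0.045],[0,0,0,0.004,0,0,0.045],[0,0,0,0.004,0,0,0.045]]'
python3 -c "
from h import *
go([-.067,-.055,.185],SIDE)"
```

```text
time: 4.2
eef_pos: [0.4549, -0.3395, 0.1855]
eef_rot: [1.958, 2.456, -0.0]
ft_force: [1.1, -3.2, 1.7]
finger_gap: 0.045
gripper_force: 0.0
t 4.2 disp pos [-0.0656 -0.064   0.1855] F [ 0.4 -3.4  1.7]
rot tool [0.0004 0.0006 0.0004] d tool [ 0.009  -0.0014  0.0005] d in final axes [ 0.009  -0.0014  0.0005]
```

```bash
python3 drive.py '[[0,0,0,0.003,0,0,0.045],[0,0,0,0.003,0,0,0.045],[0,0,0,0.002,0,0,0.045],[0,0,0,0.001,0,0,0.045]]'
python3 drive.py '[[0,0,0,0.001,0,0,0.045]]'; python3 drive.py '[[0,0,0,0.001,0,0,0.045]]'
```

```text
time: 4.7
eef_pos: [0.4537, -0.3336, 0.1857]
eef_rot: [1.954, 2.452, -0.003]
ft_force: [4.7, -10.0, -1.9]
finger_gap: 0.045
gripper_force: 0.0
time: 4.82
eef_pos: [0.4537, -0.3337, 0.1858]
eef_rot: [1.954, 2.45, -0.004]
ft_force: [4.7, -12.0, -1.8]
finger_gap: 0.0452
gripper_force: 0.0
time: 4.95
eef_pos: [0.4536, -0.3337, 0.1861]
eef_rot: [1.953, 2.449, -0.005]
ft_force: [4.9, -13.6, -2.0]
finger_gap: 0.045
gripper_force: 0.0
```

```bash
python3 drive.py '[[0,0,0,-0.005,0,0,0.045],[0,0,0,-0.006,0,0,0.045],[0,0,0,-0.01,0,0,0.045],[0,0,0,-0.012,0,0,0.045],[0,0,0,-0.012,0,-0.03,0.045],[0,0,0,0,0,-0.05,0.045],[0,0,0,0,0,-0.05,0.045],[0,0,0,0.02,0,-0.05,0.045],[0,0,0,0.02,0,-0.02,0.045],[0,0,0,0,0,0,0.045]]'
python3 - <<'E'
from h import *
import pickle
go([0,0,.4],SIDE)
c=robot.calibration('wrist');im=robot.read_camera('wrist');pickle.dump(c,open('w3.pkl','wb'))
h=cv2.cvtColor(im,cv2.COLOR_BGR2HSV)
cv2.imwrite('pics/w3b.png',cv2.resize(im,(768,576),interpolation=cv2.INTER_CUBIC))
E
```

```text
time: 6.2
eef_pos: [0.4542, -0.3323, 0.3865]
eef_rot: [1.953, 2.457, 0.0]
ft_force: [0.4, 0.2, 0.0]
finger_gap: 0.045
gripper_force: 0.0
t 6.2 disp pos [-0.0646 -0.0568  0.3865] F [0.4 0.2 0. ]
rot tool [0.0019 0.0019 0.0032] d tool [ 0.0566  0.0648 -0.0134] d in final axes [ 0.0568  0.0646 -0.0135]
```

View pics/w3b.png

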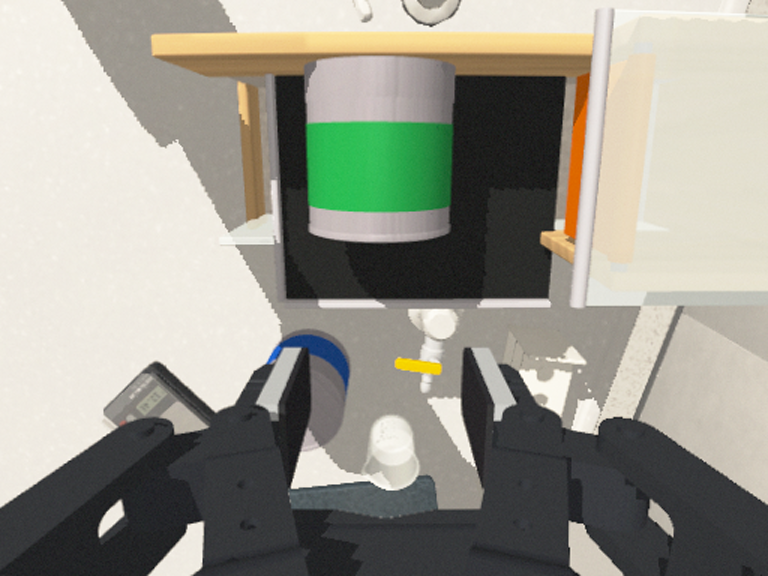

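The tin is now square and flush to the fence: its end edges are level at (308-452, 58-241) and the band edges are horizontal. Next is the tilted approach from behind.

```bash
python3 - <<'E'
from h import *
import pickle
c=pickle.load(open('w3.pkl','rb'))
w=lambda a:(np.array(a,float)+.5)/1.5-.5
mw=w([(305,75),(455,75),(307,150),(453,150),(309,225),(450,225),(380,241),(345,239),(415,240),(380,57)])
g=lambda t:np.array(tinres(c,t,mw))
t=least_squares(g,[.44,-.29,.22],diff_step=1e-3,loss='soft_l1').x
print(t,g(t).round(1),todisp([t[0],t[1],0]),np.degrees(t[2]-D[2]))
print(proj(c,W(D,[(-.14,-.104,.163),(-.14,-.104,.155),(.06,-.104,.163),(.032,-.06,.284),(-.19,.056,.235),(-.0,.056,.235)]))*1.5)
go([-.2,.004,.35],TILT(42))
E
```

```text
[ 0.43711071 -0.27135493  0.21949798] [0.4 0.7 0.3 0.1 0.2 0.3 0.4 0.7 0.2 5.3] [-0.06771884  0.00641364  0.        ] -0.28427721589695537
[[282.87280787 301.10110275]
 [284.868502   297.96614573]
 [551.47679901 301.41639712]
 [579.21978204 289.19079629]
 [150.43448255  54.72797338]
 [506.51191481  53.89230276]]
t 6.25 disp pos [-0.0658 -0.0576  0.3846] F [-0.2 -0.1 -0.5]
rot tool [-0.5745  0.5737  1.495 ] d tool [ 0.0618 -0.1341  0.0347] d in final axes [-0.1229 -0.0616 -0.0641]
```

```bash
python3 drive.py '[[0,0,0,0,-0.05,0,0.05],[0,0,0,0,-0.05,0,0.05]]'; python3 drive.py '[[-0.0575,0.0574,0.1495,0,0,0,0.05],[-0.0575,0.0574,0.1495,0,0,0,0.05],[-0.0575,0.0574,0.1495,0,0,0,0.05],[-0.0575,0.0574,0.1495,0,0,0,0.05],[-0.0575,0.0574,0.1495,0,0,0,0.05],[-0.0575,0.0574,0.1495,0,0,0,0.05],[-0.0575,0.0574,0.1495,0,0,0,0.05],[-0.0575,0.0574,0.1495,0,0,0,0.05],[-0.0575,0.0574,0.1495,0,0,0,0.05],[-0.0575,0.0574,0.1495,0,0,0,0.05]]'
python3 -c "
from h import *
go([-.165,.005,.26],TILT(42));go([-.165,.005,.203],TILT(42))"
```

```text
time: 6.5
eef_pos: [0.3538, -0.3565, 0.3821]
eef_rot: [-1.955, -2.453, -0.0]
ft_force: [-0.4, -0.6, -0.4]
finger_gap: 0.0501
gripper_force: 0.0
time: 7.75
eef_pos: [0.3545, -0.3565, 0.3821]
eef_rot: [-2.84, -0.304, -1.091]
ft_force: [-0.4, 0.9, 0.1]
finger_gap: 0.0499
gripper_force: 0.0
t 7.75 disp pos [-0.1672 -0.0582  0.3821] F [-0.2  0.9  0.1]
rot tool [ 0.0006 -0.0013 -0.0111] d tool [-0.0809 -0.0624  0.092 ] d in final axes [-0.0801 -0.0632  0.0922]
t 7.75 disp pos [-0.1672 -0.0582  0.3821] F [-0.2  0.9  0.1]
rot tool [ 0.0006 -0.0013 -0.0111] d tool [-0.1191 -0.062   0.1343] d in final axes [-0.1182 -0.0632  0.1345]
```

```bash
python3 drive.py '[[0,0,-0.011,-0.02,-0.012,0.0225,0.03],[0,0,0,-0.02,-0.012,0.0225,0.03],[0,0,0,-0.02,-0.012,0.0225,0.03],[0,0,0,-0.02,-0.012,0.0225,0.03],[0,0,0,-0.02,-0.012,0.0225,0.03],[0,0,0,-0.018,0,0.0225,0.03],[0,0,0,0,0,0,0.03],[0,0,0,0,0,0,0.03]]'
python3 -c "
from h import *
go([-.13,.002,.203],TILT(42))
im=robot.read_camera('wrist');cv2.imwrite('pics/w4b.png',cv2.resize(im,(640,480)))"
```

```text
time: 8.75
eef_pos: [0.345, -0.2983, 0.2055]
eef_rot: [-2.844, -0.333, -1.094]
ft_force: [0.1, 0.8, -0.1]
finger_gap: 0.0302
gripper_force: 0.0
t 8.75 disp pos [-0.1635  0.0006  0.2055] F [ 0.3  0.7 -0.1]
rot tool [ 0.0008 -0.0011  0.0088] d tool [ 0.0232 -0.0012  0.0243] d in final axes [ 0.0232 -0.0014  0.0243]
```

View pics/w4b.png

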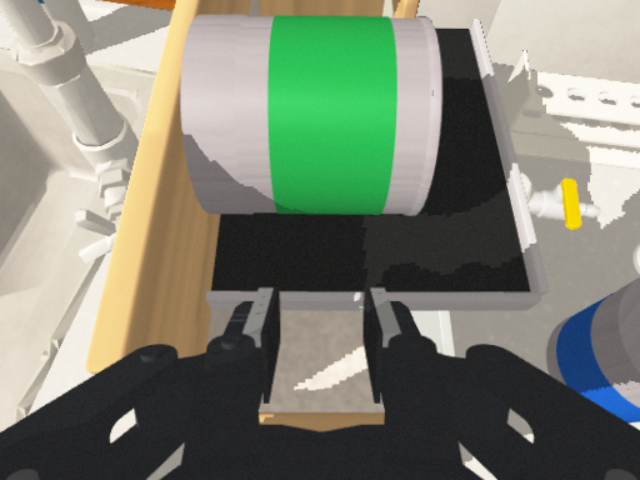

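The fingers (u about 320) are square behind the tin (u 182-440, clear of the fence). I'll push forward along the fence.

```bash
python3 drive.py '[[0,0,0.009,0.006,-0.001,0.0058,0.03],[0,0,0,0.006,0,0.0055,0.03],[0,0,0,0.006,0,0.0055,0.03],[0,0,0,0.006,0,0.0055,0.03],[0,0,0,0.0045,0,0.004,0.03],[0,0,0,0.0045,0,0.004,0.03],[0,0,0,0.0045,0,0.004,0.03],[0,0,0,0.0045,0,0.004,0.03],[0,0,0,0.0045,0,0.004,0.03],[0,0,0,0.0045,0,0.004,0.03]]'
python3 -c "
from h import *
go([.03,.002,.203],TILT(42))"
```

```text
time: 10.05
eef_pos: [0.4126, -0.2816, 0.2055]
eef_rot: [-2.842, -0.321, -1.094]
ft_force: [-1.6, -0.1, 1.1]
finger_gap: 0.0302
gripper_force: 0.6
t 10.05 disp pos [-0.0939  0.0019  0.2055] F [-1.6  0.3  1.1]
rot tool [ 0.001  -0.0013  0.0011] d tool [ 0.0903 -0.0001  0.0849] d in final axes [ 0.0904 -0.0001  0.0848]
```

```bash
python3 drive.py '[[0,0,0.001,0.0045,0,0.0042,0.03],[0,0,0,0.0045,0,0.004,0.03],[0,0,0,0.0045,0,0.004,0.03],[0,0,0,0.0045,0,0.004,0.03],[0,0,0,0.0045,0,0.004,0.03],[0,0,0,0.0045,0,0.004,0.03],[0,0,0,0.0045,0,0.004,0.03],[0,0,0,0.0045,0,0.004,0.03],[0,0,0,0.0045,0,0.004,0.03],[0,0,0,0.0045,0,0.004,0.03]]'
cat >> h.py <<'E'
def band():
    im=robot.read_camera('wrist');h=cv2.cvtColor(im,cv2.COLOR_BGR2HSV)
    m=cv2.inRange(h,(50,120,50),(80,255,255));ys,xs=np.nonzero(m)
    print('band bottom-row by col',[(x,ys[xs==x].max()) for x in range(xs.min()+4,xs.max()-3,15)],len(xs));return im
E
python3 -c "
from h import *
go([.03,.002,.203],TILT(42));band()"
```

```text
time: 11.3
eef_pos: [0.4715, -0.2688, 0.2066]
eef_rot: [-2.842, -0.319, -1.095]
ft_force: [-9.2, -0.3, 10.7]
finger_gap: 0.0295
gripper_force: 5.6
t 11.3 disp pos [-0.0336  0.0013  0.2066] F [-9.   1.8 10.7]
rot tool [ 0.0019 -0.0023 -0.    ] d tool [ 0.0447 -0.0008  0.0454] d in final axes [ 0.0448 -0.0007  0.0453]Traceback (most recent call last):
  File "<string>", line 3, in <module>
    go([.03,.002,.203],TILT(42));band()
                                 ~~~~^^
  File "h.py", line 31, in band
    print('band bottom-row by col',[(x,ys[xs==x].max()) for x in range(xs.min()+4,xs.max()-3,15)],len(xs));return im
                                       ~~~~~~~~~~~~~^^
    return umr_maximum(a, axis, None, out, keepdims, initial, where)
ValueError: zero-size array to reduction operation maximum which has no identity
```

```bash
python3 -c "
from h import *
im=robot.read_camera('wrist');cv2.imwrite('pics/w5b.png',cv2.resize(im,(640,480)));print(robot.get_state()['ft_force'])"
```

```text
[-0.03959851 -0.48596625 -0.29278602]
```

View pics/w5b.png

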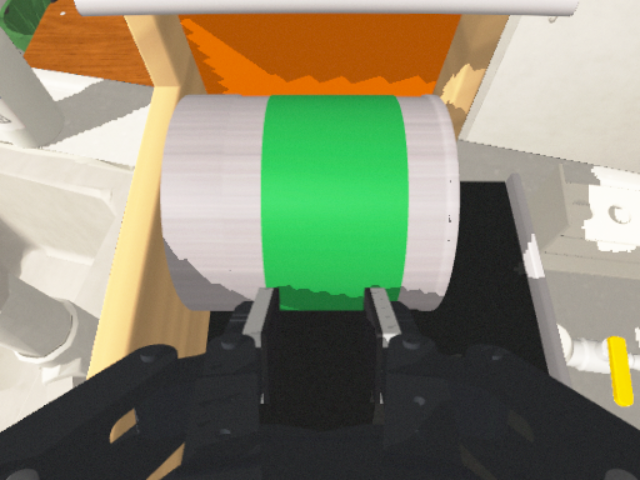

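The tin is still square and against the fence, between u 162 and 458, and about to meet the gate. I'll keep pushing.

```bash
python3 drive.py '[[0,0,0,0.004,0,0.004,0.03],[0,0,0,0.004,0,0.004,0.03],[0,0,0,0.004,0,0.004,0.03],[0,0,0,0.004,0,0.004,0.03]]'
python3 drive.py '[[0,0,0,0.004,0,0.004,0.03],[0,0,0,0.004,0,0.004,0.03],[0,0,0,0.004,0,0.004,0.03]]'
python3 -c "
from h import *
go([.03,.002,.203],TILT(42))"
```

```text
time: 11.9
eef_pos: [0.4938, -0.266, 0.208]
eef_rot: [-2.844, -0.317, -1.101]
ft_force: [-16.4, -1.4, 21.6]
finger_gap: 0.0301
gripper_force: 10.9
time: 12.28
eef_pos: [0.5105, -0.2636, 0.2081]
eef_rot: [-2.846, -0.315, -1.104]
ft_force: [-18.6, -1.4, 24.1]
finger_gap: 0.0298
gripper_force: 12.4
t 12.275 disp pos [ 0.0056 -0.0024  0.2081] F [-18.4   2.8  24.1]
rot tool [ 0.0086 -0.0062 -0.001 ] d tool [ 0.0146 -0.0046  0.0202] d in final axes [ 0.0147 -0.0044  0.0201]
```

```bash
python3 drive.py '[[0,0,0,0,0,0,0.03]]'
python3 drive.py '[[0,0,0,0.004,0,0.001,0.03],[0,0,0,0.004,0,0.001,0.03]]'
python3 -c "
from h import *
go([.03,.002,.203],TILT(42))"
```

```text
time: 12.4
eef_pos: [0.511, -0.2635, 0.2082]
eef_rot: [-2.846, -0.315, -1.104]
ft_force: [-13.6, -2.6, 19.4]
finger_gap: 0.03
gripper_force: 9.8
time: 12.65
eef_pos: [0.518, -0.262, 0.2125]
eef_rot: [-2.845, -0.315, -1.105]
ft_force: [-16.1, -1.8, 23.9]
finger_gap: 0.0297
gripper_force: 12.6
t 12.65 disp pos [ 0.0132 -0.0024  0.2125] F [-16.1   1.8  23.9]
rot tool [ 0.0085 -0.0071 -0.0009] d tool [ 0.006  -0.0046  0.0183] d in final axes [ 0.0061 -0.0044  0.0183]
```

```bash
python3 drive.py '[[0,0,0,0.004,0,0.003,0.03],[0,0,0,0.004,0,0.003,0.03]]'
python3 drive.py '[[0,0,0,0.004,0,0.003,0.03]]'
python3 -c "
from h import *
go([.03,.002,.203],TILT(42))"
```

```text
time: 12.9
eef_pos: [0.5309, -0.2593, 0.2186]
eef_rot: [-2.84, -0.317, -1.116]
ft_force: [-20.1, 2.2, 44.6]
finger_gap: 0.0302
gripper_force: 20.3
time: 13.02
eef_pos: [0.5379, -0.2577, 0.2212]
eef_rot: [-2.838, -0.319, -1.121]
ft_force: [-14.6, 4.1, 42.1]
finger_gap: 0.03
gripper_force: 18.7
t 13.025 disp pos [ 0.0336 -0.0027  0.2212] F [-13.4   7.3  42.1]
rot tool [ 0.0082 -0.0187  0.0025] d tool [-0.0151 -0.0048  0.0108] d in final axes [-0.0149 -0.0047  0.0111]
```

```bash
python3 drive.py '[[0,0,0,0,0,0,0.03]]'
python3 -c "
from h import *
im=robot.read_camera('wrist');sc=robot.read_camera('scene')
s=cv2.resize(sc[150:265,190:340],(400,307),interpolation=cv2.INTER_CUBIC)
w=cv2.resize(im[:290],(400,227))
cv2.imwrite('pics/w6.png',np.vstack([w,s]))
go([.03,.002,.203],TILT(42))"
```

```text
time: 13.15
eef_pos: [0.5337, -0.2556, 0.2128]
eef_rot: [-2.843, -0.323, -1.102]
ft_force: [-0.7, -0.2, 0.1]
finger_gap: 0.0297
gripper_force: 0.0
t 13.25 disp pos [0.028  0.0024 0.2089] F [ 0.  -0.4 -0.8]
rot tool [ 0.0005 -0.001   0.0009] d tool [-0.0025  0.0004  0.0057] d in final axes [-0.0025  0.0004  0.0057]
```

View pics/w6.png

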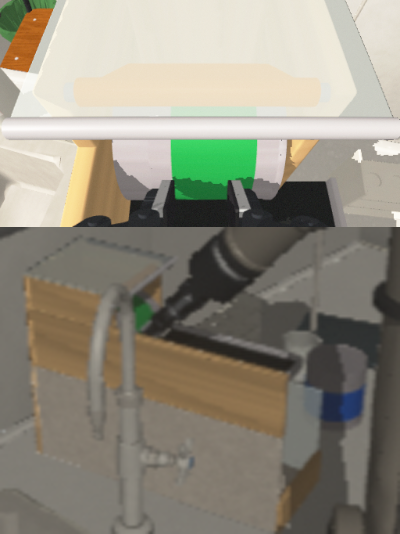

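The tin is square under the hood with the gate raised, and there is no force on the fingers now. I'll wait briefly and check whether it dropped.

```bash
python3 drive.py '[[0,0,0,0,0,0,0.03],[0,0,0,0,0,0,0.03],[0,0,0,0,0,0,0.03],[0,0,0,0,0,0,0.03]]'
cat > g.py <<'E'
from h import *
for n in('wrist','scene','top'):
    im=robot.read_camera(n).astype(int);m=(im[...,1]>1.4*im[...,2])&(im[...,1]>1.4*im[...,0])&(im[...,1]>50)
    if n=='top':m[:60,:120]=0
    ys,xs=np.nonzero(m)
    if n=='scene':k=ys>120;ys,xs=ys[k],xs[k]
    print(n,len(xs),[int(v) for v in (xs.min(),xs.max(),ys.min(),ys.max())] if len(xs) else '')
    cv2.imwrite(f'pics/last_{n}.png',im)
go([.03,.002,.203],TILT(42))
E
python3 g.py
```

```text
time: 13.75
eef_pos: [0.5312, -0.2544, 0.2088]
eef_rot: [-2.842, -0.32, -1.093]
ft_force: [-0.4, -0.5, -0.1]
finger_gap: 0.03
gripper_force: 0.0
wrist 2472 [0, 302, 0, 226]
scene 0 
top 0 
t 13.9 disp pos [0.0279 0.002  0.209 ] F [-0.1  0.  -0. ]
rot tool [ 0.0008 -0.0013  0.0002] d tool [-0.0024 -0.      0.0059] d in final axes [-0.0024 -0.      0.0059][ WARN:0@1.263] global loadsave.cpp:1063 imwrite_ Unsupported depth image for selected encoder is fallbacked to CV_8U.
```

```bash
python3 drive.py '[[0,0,0,-0.015,0,-0.0135,0.03],[0,0,0,-0.02,0,-0.018,0.03],[0,0,0,-0.02,0,-0.018,0.03],[0,0,0,-0.02,0,-0.018,0.03],[0,0,0,-0.02,0,-0.018,0.03],[0,0,0,-0.02,0,-0.018,0.03],[0,0,0,0.01,0,-0.035,0.03],[0,0,0,0.02,0,-0.04,0.03],[0,0,0,0.02,0,-0.04,0.03],[0,0,0,0.02,0,-0.04,0.03]]'
python3 drive.py '[[0,0,0,0,0,-0.05,0.03],[0,0,0,0,0.05,0,0.03],[0,0,0,0,0.05,0,0.03],[0,0,0,0,0.05,0,0.03],[0,0,0,0,0.05,0,0.03],[0,0,0,0,0,0,0.03],[0,0,0,0,0,0,0.03],[0,0,0,0,0,0,0.03]]'
python3 g.py 2>/dev/null
```

```text
time: 15.15
eef_pos: [0.328, -0.3001, 0.372]
eef_rot: [-2.843, -0.318, -1.094]
ft_force: [0.2, -1.7, 0.6]
finger_gap: 0.0303
gripper_force: 0.0
time: 16.15
eef_pos: [0.3409, -0.5016, 0.4085]
eef_rot: [-2.842, -0.32, -1.094]
ft_force: [-1.0, -0.2, -0.5]
finger_gap: 0.0301
gripper_force: 0.0
wrist 1813 [0, 136, 0, 285]
scene 101 [296, 304, 223, 241]
top 232 [266, 281, 249, 265]
t 16.3 disp pos [-0.2124 -0.197   0.4087] F [0.8 0.2 0.4]
rot tool [ 0.0015 -0.0014  0.0011] d tool [ 0.0423 -0.1994  0.3148] d in final axes [ 0.0425 -0.199   0.3151]
```

```bash
python3 - <<'E'
from h import *
P=W(D,[(-.138-.045*np.cos(a),.002+s,.064+.045*np.sin(a)) for s in(-.018,.018) for a in(0,.6,1.2,1.57)])
for n in('top','scene'):print(n,proj(CAL[n],P).round(0).tolist())
E
python3 drive.py '[[0,0,0,0,0,0,0.03],[0,0,0,0,0,0,0.03],[0,0,0,0,0,0,0.03],[0,0,0,0,0,0,0.03]]'; python3 g.py 2>/dev/null
python3 - <<'E'
import cv2,numpy as np
a=cv2.imread('pics/top0.png').astype(int);b=cv2.imread('pics/last_top.png').astype(int)
for n,(x0,x1,y0,y1) in dict(spare=(322,368,222,264),beaker=(350,382,195,228),bottle=(140,175,118,158)).items():
    print(n,np.abs(a-b)[y0:y1,x0:x1].mean().round(1))
E
```

```text
top [[275.0, 264.0], [275.0, 261.0], [275.0, 253.0], [274.0, 247.0], [263.0, 265.0], [263.0, 262.0], [262.0, 254.0], [262.0, 248.0]]
scene [[302.0, 237.0], [300.0, 230.0], [295.0, 224.0], [291.0, 222.0], [298.0, 242.0], [296.0, 235.0], [290.0, 229.0], [286.0, 227.0]]
time: 16.8
eef_pos: [0.3416, -0.5026, 0.408]
eef_rot: [-2.842, -0.32, -1.093]
ft_force: [0.0, 0.4, -0.4]
finger_gap: 0.0299
gripper_force: 0.0
wrist 1800 [0, 135, 0, 285]
scene 101 [296, 304, 223, 241]
top 231 [266, 281, 249, 265]
t 16.95 disp pos [-0.2123 -0.1978  0.408 ] F [-0.6  0.7  0.7]
rot tool [ 0.0007 -0.0013  0.0002] d tool [ 0.0426 -0.2     0.3144] d in final axes [ 0.0429 -0.1998  0.3144]
spare 5.9
beaker 6.3
bottle 6.1
```

```bash
python3 -c "
from workcell import robot
print(robot.finish_job())"
```

```text
the job is handed in; nothing more can be done
None
```

I slid the tin flush to the fence and rolled it through the gate, and it dropped into the chute. The cameras show its green band still at the outlet and the bench items unmoved; the force on the fingers peaked near 49 N (mostly upward) just before the drop, and I handed the job in at about 17 s.

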